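Load the feed slot with spacer rings in order

ROBOT

A 6-joint arm with a two-finger parallel gripper is mounted at the origin on a cart in front of the work surface, level with it; the furniture and walls round the work are solid. World frame = base frame: x ahead of the robot, y to its left, z up, the work surface at z = 0. Lengths are in m, angles in rad, forces in N, time in s.
With the tool pointing down it reaches from about 0.3 to 0.85 m from the base axis. Payload 5.4 kg.
Tool frame: the origin (TCP) lies midway between the tips of the shut fingers; the grasp point (between the pads) lies 19 mm behind it; z points along the fingers, y is the line along which they close (so a half turn about z gives the same grasp; the last joint's range is limited). The gripper opens to 85 mm and grips with 20 to 120 N. Pads are 22 mm wide; open, the fingers measure 114 mm over their backs; the gripper's body (76 mm by 85 mm) begins 54 mm behind the grasp point. The pads swing forward as they close: fully open they stand 13 mm farther back than shut.
Start: joints at [-1.382, 0.158, 1.597, -0, 1.386, -0.21], TCP at [0.223, -0.53, 0.231] pointing down, gripper open.
Joint ranges: [-2.91, 2.91], [-0.94, 2.29], [0.18, 2.7], [-1.29, 4.43], [0.17, 2.64], [-3, 3]. Speed limits (rad/s): [2.57, 2.57, 3.14, 3.14, 3.14, 3.14].

INTERFACE

Orientations are given as a rotation vector (axis times angle).
In Python, from cell import goto, move_l, set_joints, move_gripper, wait, ik, get_obs, camera, camera_model, Unreachable, close_job gives the robot as it stands. Calls block until the motion is done:
- goto(position, orientation): joint-space move of the TCP to a pose.
- move_l(position, rotation=None, feed=0.15, stop_force=None): straight line of the TCP; rotation=None keeps the orientation; feed is the mean speed in m/s. With stop_force (N) it stops when the force on the tool has changed by that much, and returns True; else False.
- set_joints(angles): joint-space move.
- move_gripper(opening, grasp_force=None): finger opening in m; grasp_force is the grip in N (None keeps the last); returns when the fingers have stopped.
- wait(seconds).
- ik(position, orientation): joint angles nearest the present ones, or None.
- get_obs(): the state.
- camera(name): name is "side" or "top"; returns the picture (480x640x3 uint8, red, green, blue); there is no depth.
- camera_model(name): a dict with "mtx" (3x3 intrinsics, pixels), "R" (3x3) and "t" (3): a world point X has camera coordinates R X + t. Camera axes: x right, y down, z forward; pixel columns grow to the right and rows downward; lengths in m; the calibration is good to about 2 mm. A picture is of the moment at which its call begins. camera_model takes no time and is no camera call.
A pose or a line that the arm cannot do raises Unreachable and nothing moves.
- close_job(): hands the job in; it is judged then, once.
The state is a dict: "t": time; "q": joint angles; "joint_velocities": joint speeds; "effort": joint torques, N m; "tcp_pos": TCP position; "tcp_rot": TCP orientation; "contact_force": force on the tool from outside, world axes, zero at the start; "moment": the same for the moment, N m; "opening": finger opening in m; "finger_force": force on a finger pad.
Only numpy, scipy, OpenCV 4.12 (cv2) and the standard library are available. Lean on these libraries where they do the work, as an engineer would, in place of code of your own. Each camera call takes 0.05 s, during which the arm holds its last target. There are 200 camera calls.

TASK

The feed tray's slot must be loaded in assembly order: with the fingertips, push the three spacer rings along the tray floor, one at a time, through the narrow gate until each is wholly inside the slot - the brass ring first, then the white one, then the black one. Only push them: do not pick up or tip any ring, and leave the wire spool, the jar lid and the side cutters beside the tray where they are.

Things in the scene. Friction and masses are not known exactly. Their poses are not given: they have to be found in the camera images.
- tray: fixed feed tray, grey floor, blue rims; origin on the desk midway between the gate posts; x axis points from the gate along the slot, y across it, z up. Floor top 6 mm above the desk; rims 6 mm thick, tops 13 mm above the desk, so a ring on the floor stands 7 mm higher than the rims
- gate (a point): middle of the gate at floor height (tray x = 0): two black posts, 10 mm diameter, tops 14 mm above the desk, at y = +-24 mm, leaving 38 mm between them. A ring is wholly inside the slot when its centre is 16 mm or more beyond this line
- holding (a point): point on the floor of the holding area, 120 mm before the gate (tray x = -120 mm). The area runs from x = -182 mm between side walls at y = +-92 mm to x = -65 mm; from there two straight guide walls run together to the gate posts
- slot_end (a point): middle of the slot's closed far end at floor height (tray x = 112 mm). The slot runs from the gate to here, 40 mm wide inside (y = -20 to 20 mm), and takes the three rings in single file: a ring pushed in pushes those ahead of it along
- brass_ring: the brass (gold-coloured) ring: a loose flat spacer ring lying flat, outer diameter 32 mm, bore 12 mm, 14 mm thick; origin at the centre of its underside, z up. It slides on the tray floor, whichever way it is turned.
- white_ring: the white plastic ring: a loose flat spacer ring lying flat, outer diameter 32 mm, bore 12 mm, 14 mm thick; origin at the centre of its underside, z up. It slides on the tray floor, whichever way it is turned.
- black_ring: the black plastic ring: a loose flat spacer ring lying flat, outer diameter 32 mm, bore 12 mm, 14 mm thick; origin at the centre of its underside, z up. It slides on the tray floor, whichever way it is turned.
- braid_spool: yellow wire-braid spool lying flat beside the slot, 51 mm diameter, 10 mm high, loose; leave it alone; origin under its centre
- jar_lid: orange jar lid lying beside the slot, 43 mm diameter, 10 mm high, loose; leave it alone; origin under its centre
- side_cutters: side cutters with red grips lying behind the holding area, 47 x 124 x 14 mm, loose; leave them alone; origin under their centre

How it is judged:
On the way, in this order (a step that is already met when the one before it is completed fails the run):
1. the brass ring is in the slot, the white and black ones are both still back in the holding area (not following close behind it) (x of brass_ring in the frame of tray between 0.014 and 0.112 m and y of brass_ring in the frame of tray between -0.01 and 0.01 m and z of brass_ring in the frame of tray below 0.009 m and x of each of white_ring, black_ring in the frame of tray below -0.025 m), for 0.2 s.
2. the white ring has followed the brass one into the slot, the black one is still back in the holding area (not following close behind it) (x of brass_ring in the frame of tray between 0.014 and 0.112 m and y of brass_ring in the frame of tray between -0.01 and 0.01 m and z of each of brass_ring, white_ring in the frame of tray below 0.009 m and x of white_ring in the frame of tray between 0.014 and 0.112 m and y of white_ring in the frame of tray between -0.01 and 0.01 m and x of black_ring in the frame of tray below -0.025 m), for 0.2 s.
At the end, for the whole second after the job is handed in: all three rings lie flat (within 3 mm of the floor) and at rest in the slot, brass farthest in, then white, then black, the black one's centre at least 14 mm beyond the gate line (16 mm is wholly inside) (x of brass_ring in the frame of tray between 0.07 and 0.112 m and y of brass_ring in the frame of tray between -0.01 and 0.01 m and z of each of brass_ring, white_ring, black_ring in the frame of tray below 0.009 m and x of white_ring in the frame of tray between 0.042 and 0.112 m and y of white_ring in the frame of tray between -0.01 and 0.01 m and x of black_ring in the frame of tray between 0.014 and 0.112 m and y of black_ring in the frame of tray between -0.01 and 0.01 m and linear speed of each of brass_ring, white_ring, black_ring below 0.01 m/s); the robot touches nothing.
It fails at once if a ring is lifted 10 mm or more off the tray floor (height (world z) of any of brass_ring, white_ring, black_ring above 0.016 m).
It fails at once if a ring is tipped by more than about 35 degrees (angle between any of brass_ring, white_ring, black_ring's own z axis and vertical above 0.6 rad).
It fails at once if a ring leaves the tray (height (world z) of any of brass_ring, white_ring, black_ring below 0.003 m).
It fails at once if the spool, the lid or the side cutters are moved by more than 15 mm (distance of any of braid_spool, jar_lid, side_cutters from where it was at the start of the episode above 0.015 m).
It also fails if it takes over 70 s, if anything falls off the work surface, if the arm or the gripper's body presses on something with over 40 N, if the wrist force passes 120 N, or if a joint passes its speed limit or range.

## Working session

There is one attempt and no reset: what is moved stays moved. The work goes in short steps, each a Python script; the robot and the scene stay as the last script left them, time stands still between calls to the robot, and variables do not carry over. Pictures are saved under pics/ and viewed, at most 10 in all, crops included, and the job is handed in when it is done.

```bash
mkdir -p pics; python3 - <<'E'
from cell import *
import cv2
for n in("top","side"):
    cv2.imwrite(f"pics/{n}0.png",camera(n)[:,:,::-1]); m=camera_model(n); print(n,m["mtx"].round(1).tolist(),(-m["R"].T@m["t"]).round(3),m["R"].round(2).tolist())
o=get_obs();print(o["t"],o["tcp_rot"],o["opening"])
E
```

```text
top [[570.6, 0.0, 325.3], [0.0, 570.6, 240.5], [0.0, 0.0, 1.0]] [0.452 0.009 0.918] [[-0.03, -1.0, 0.01], [-0.99, 0.02, -0.15], [0.15, -0.01, -0.99]]
side [[624.1, 0.0, 315.0], [0.0, 624.1, 236.2], [0.0, 0.0, 1.0]] [ 0.608 -0.943  0.625] [[1.0, 0.02, 0.02], [0.03, -0.51, -0.86], [-0.01, 0.86, -0.51]]
0.1 [-3.07764231e+00 -6.21952048e-01 -3.10406458e-05] 0.08574074975833325
```

View pics/top0.png

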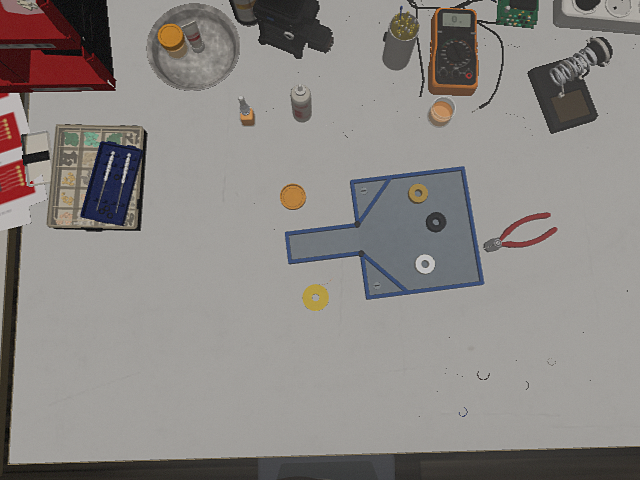

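View pics/side0.png

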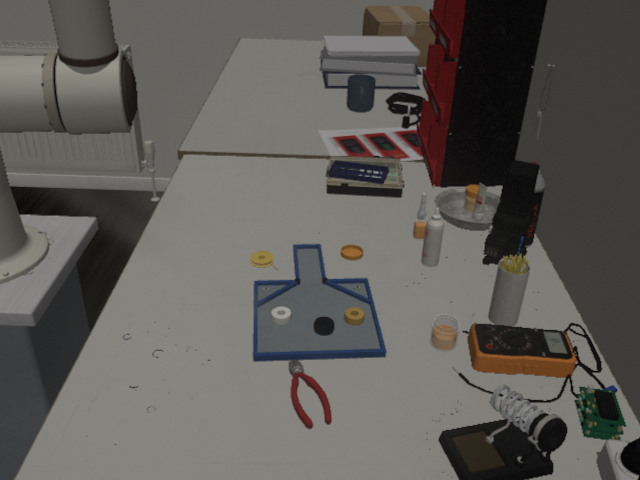

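The top view shows the tray with its gate near (359,240) and the slot running left. Brass is at (418,193), black at (436,222) and white at (425,264). Neither view has anything blocking the tray.

```bash
cat > h.py <<'E'
import numpy as np, cv2
from cell import *
from scipy.spatial.transform import Rotation as Ro
def ray(uv,z,n="top"):
    m=camera_model(n); c=-m["R"].T@m["t"]
    d=m["R"].T@np.linalg.solve(m["mtx"],[*uv,1.]); return (c+d*(z-c[2])/d[2])[:2]
def blobs(mask,lo):
    _,_,s,c=cv2.connectedComponentsWithStats(mask.astype(np.uint8)); return [(c[i],s[i,4],s[i,:4]) for i in range(1,len(s)) if s[i,4]>=lo]
def tray_fit(im):
    hsv=cv2.cvtColor(im,cv2.COLOR_RGB2HSV); b=cv2.inRange(hsv,(105,120,60),(125,255,255)); b[:150]=0;b[:,:270]=0
    p=max(cv2.findContours(b,cv2.RETR_EXTERNAL,cv2.CHAIN_APPROX_NONE)[0],key=cv2.contourArea)
    hull=cv2.approxPolyDP(p,4,True)[:,0]; W=np.array([ray(q,.013) for q in hull])
    return hull,W
def rings(im):
    hsv=cv2.cvtColor(im,cv2.COLOR_RGB2HSV); roi=np.zeros(im.shape[:2],bool); roi[165:300,284:482]=1
    M={"brass":cv2.inRange(hsv,(15,110,80),(32,255,255))>0,"white":(im.min(2)>185),"black":im.max(2)<75}
    T=np.load("tray.npz") if __import__("os").path.exists("tray.npz") else None
    out={}
    for k,m in M.items():
        L=[]
        for c,a,s in blobs(m&roi,60):
            w=ray(c,.013)
            if T is not None:
                w=T["R"].T@(w-T["o"])
                if not(-.19<w[0]<.115 and abs(w[1])<.1): continue
            L.append((w.round(4).tolist(),int(a),s.tolist()))
        out[k]=L
    return out
E
python3 - <<'E'
from h import *
im=camera("top"); h,W=tray_fit(im)
for a,b in zip(h,W): print(a,b.round(4))
print(rings(im))
E
```

```text
[463 167] [ 0.7063 -0.2322]
[351 180] [ 0.6886 -0.0477]
[355 218] [ 0.6254 -0.0521]
[361 221] [ 0.6202 -0.0617]
[391 177] [ 0.6921 -0.1132]
[460 168] [ 0.7047 -0.2271]
[482 281] [ 0.5186 -0.2509]
[408 291] [ 0.5057 -0.1322]
[364 254] [ 0.5664 -0.0646]
[367 298] [ 0.4963 -0.0668]
[483 283] [ 0.5154 -0.2522]
{'brass': [([0.6638, 0.0464], 463, [284, 183, 22, 26]), ([0.6648, -0.1558], 233, [408, 184, 20, 19]), ([0.5075, 0.0148], 291, [303, 284, 26, 16])], 'white': [([0.5487, -0.161], 202, [416, 255, 18, 18])], 'black': [([0.6162, -0.1818], 289, [426, 212, 20, 20])]}
```

```bash
cat > fit.py <<'E'
from h import *
im=camera("top"); hsv=cv2.cvtColor(im,cv2.COLOR_RGB2HSV); b=cv2.inRange(hsv,(105,120,60),(125,255,255)); b[:150]=0;b[:,:270]=0;b[305:]=0;b[:,490:]=0
pts=np.argwhere(b)[:,::-1]; W=np.array([ray(p,.013) for p in pts])
# corners: extreme points in the tray's own directions
x=np.array([-.1,.995]); 
for _ in range(3):
    x/=np.linalg.norm(x); y=np.array([-x[1],x[0]])
    u,v=W@x,W@y; sl=u>u.max()-.1; rear=u<u.min()+.03
    C=np.array([W[rear][np.argmax(W[rear]@(-x+s*y))] for s in(1,-1)]+[W[sl][np.argmax(W[sl]@(x+s*y))] for s in(1,-1)])
    N=np.array([[-.188,.098],[-.188,-.098],[.118,.026],[.118,-.026]])
    H=(N-N.mean(0)).T@(C-C.mean(0)); a=np.arctan2(H[0,1]-H[1,0],H[0,0]+H[1,1])
    R=np.array([[np.cos(a),-np.sin(a)],[np.sin(a),np.cos(a)]]); o=C.mean(0)-R@N.mean(0); x=R[:,0]
print("o",o,"deg",np.degrees(a),"res mm",((C-(N@R.T+o))*1e3).round(1).tolist())
# posts check (side camera too)
np.savez("tray.npz",R=R,o=o); print(rings(im))
for s in(1,-1):
    m=camera_model("top"); X=np.append(o+R@[0,s*.024],.014); c=m["mtx"]@(m["R"]@X+m["t"]); print("post px",(c[:2]/c[2]).round(1))
p=cv2.resize(im[150:310,270:500],None,fx=3,fy=3,interpolation=cv2.INTER_NEAREST); cv2.imwrite("pics/crop.png",p[:,:,::-1])
E
python3 fit.py
```

```text
o [ 0.5923096  -0.05713514] deg 95.76525759357237 res mm [[1.7, 1.8], [-2.4, 2.2], [1.9, -2.2], [-1.2, -1.8]]
{'brass': [([0.0957, -0.0816], 465, [284, 183, 22, 26]), ([-0.1053, -0.0623], 233, [408, 184, 20, 19]), ([0.0801, 0.0772], 291, [303, 284, 26, 16])], 'white': [([-0.0989, 0.0538], 202, [416, 255, 18, 18])], 'black': [([-0.1263, -0.0111], 288, [426, 212, 20, 21])]}
post px [360.8 252.8]
post px [356.8 223.4]
```

View pics/crop.png

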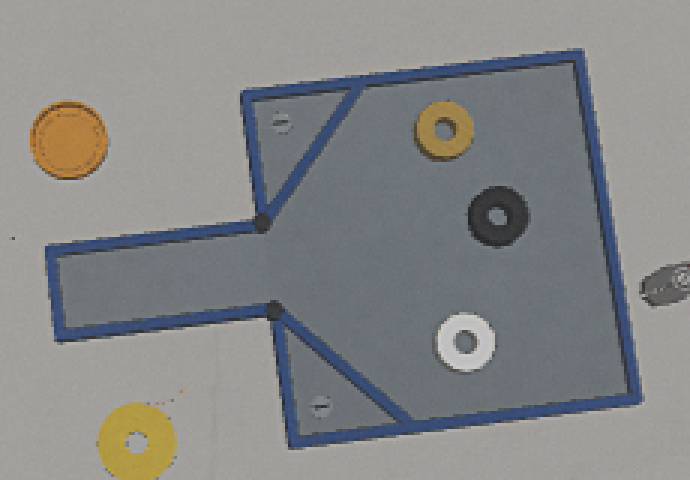

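```bash
cat >> h.py <<'E'
T=np.load("tray.npz"); TR,TO=T["R"],T["o"]
OFF=.0235
def w(xy,z): return [*(TO+TR@np.asarray(xy)),z]
def rot(d):
    d=TR@(np.asarray(d)/np.linalg.norm(d)); best=None
    for s in(1,-1):
        y=s*np.array([-d[1],d[0],0]); z=np.array([0,0,-1.]); r=Ro.from_matrix(np.c_[np.cross(y,z),y,z])
        k=abs((r*Ro.from_rotvec(get_obs()["tcp_rot"]).inv()).magnitude())
        if best is None or k<best[0]: best=(k,r.as_rotvec())
    return best[1]
def push(c,e,z,feed=.07,back=.018,d=None,up=.045):
    c,e=np.array(c),np.array(e); d=(e-c)/np.linalg.norm(e-c); r=rot(d); s=c-d*(OFF+back)
    goto(w(s,up),r); move_l(w(s,z),feed=.1)
    hit=move_l(w(e-d*OFF,z),feed=feed,stop_force=25)
    o=get_obs(); p=TR.T@(o["tcp_pos"][:2]-TO); print("t",round(o["t"],2),"hit",hit,"tcp",p.round(4),o["tcp_pos"][2].round(4),o["contact_force"].round(1))
    b=e-d*(OFF+.012); move_l(w(b,z),feed=.1); move_l(w(b,up),feed=.15)
E
python3 - <<'E'
from h import *
move_gripper(.02)
print(get_obs()["opening"],get_obs()["t"])
r=rot([1,1]); p=[-.135,-.065]; 
goto(w(p,.05),r); move_l(w(p,.024),feed=.15); print(move_l(w(p,.000),feed=.02,stop_force=4))
o=get_obs(); print(o["tcp_pos"],o["contact_force"],o["t"],o["q"].round(2) if hasattr(o["q"],"round") else o["q"])
move_l(w(p,.03),feed=.1)
cv2.imwrite("pics/a.png",np.hstack([cv2.resize(camera("top")[150:310,270:500],None,fx=1.7,fy=1.7),cv2.resize(camera("side")[200:360,200:430],None,fx=1.7,fy=1.7)])[:,:,::-1])
E
```

```text
0.01982513980714798 0.8333
True
[ 0.67137556 -0.18541594  0.01914264] [ 1.00861492 -0.44924498  4.38865185] 3.8083 [-0.44  0.68  1.35 -0.    1.11  1.81]
```

View pics/a.png

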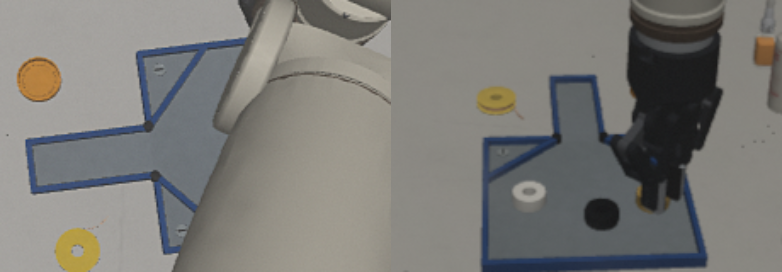

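The fingers stopped at 19 mm, which is the height of the brass ring's top edge. So the tips sit about 0.8 mm above the TCP, and TCP z = 15.3 mm will clear the rims and posts. The side view shows all three rings still lying flat. I'll run leg 1 for brass next.

```bash
cat >> h.py <<'E'
def look(name,park=True):
    if park: goto(w([-.15,.02],.22) if 0 else [.40,-.38,.20],get_obs()["tcp_rot"])
    im=camera("top"); print(get_obs()["t"],{k:[x[0] for x in v] for k,v in rings(im).items()})
    cv2.imwrite(f"pics/{name}.png",np.hstack([cv2.resize(im[150:310,270:500],None,fx=1.7,fy=1.7),cv2.resize(camera("side")[200:360,200:430],None,fx=1.7,fy=1.7)])[:,:,::-1])
E
python3 - <<'E'
from h import *
push([-.105,-.062],[-.045,0],.0153)
look("b")
E
```

```text
t 6.52 hit False tcp [-0.0616 -0.0171] 0.0153 [ 0.4 -0.2  0. ]
8.5833 {'brass': [[0.0959, -0.0816], [-0.0453, -0.0002], [0.0801, 0.0772]], 'white': [[-0.0988, 0.0538]], 'black': [[-0.1263, -0.0112]]}
```

View pics/b.png

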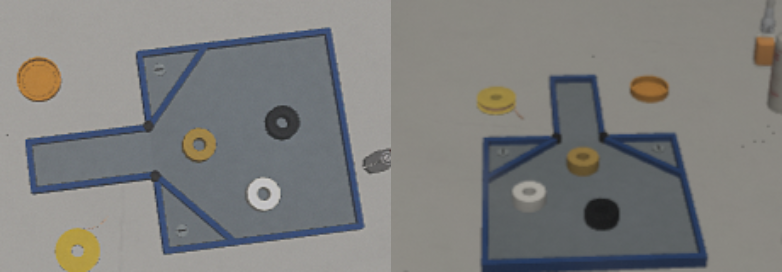

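Brass landed where predicted, at (-45,0). Next is brass leg 2, then both white legs, then a check.

```bash
python3 - <<'E'
from h import *
push([-.0453,0],[.022,0],.0153)
look("c0",False)
push([-.0988,.0538],[-.045,0],.0153)
look("c")
E
```

```text
t 11.76 hit False tcp [-0.0017  0.0001] 0.0151 [-0.2  0.1 -1. ]
12.425 {'brass': [[0.0957, -0.0816], [0.0203, 0.001]], 'white': [], 'black': [[0.0355, -0.0977], [-0.1577, -0.0187], [-0.0181, 0.006], [-0.1154, 0.0059], [-0.0891, 0.0545]]}Traceback (most recent call last):
  File "<stdin>", line 4, in <module>
  File "h.py", line 41, in push
    goto(w(s,up),r); move_l(w(s,z),feed=.1)
    ~~~~^^^^^^^^^^^
cell.Unreachable: the arm cannot take that pose within its joint ranges
```

```bash
python3 - <<'E'
s=open("h.py").read()
s=s.replace("def rot(d):","def rot(d,p=None):").replace('''        k=abs((r*''','''        if p is not None and ik(p,r.as_rotvec()) is None: continue
        k=abs((r*''').replace("r=rot(d); s=c-d*(OFF+back)","s=c-d*(OFF+back); r=rot(d,w(s,up))")
open("h.py","w").write(s)
E
python3 - <<'E'
from h import *
push([-.0988,.0538],[-.045,0],.0153)
look("c")
E
```

```text
t 16.64 hit False tcp [-0.0618  0.0168] 0.0152 [ 0.2 -0.6 -1.1]
18.6 {'brass': [[0.0958, -0.0815], [0.0219, 0.0006], [0.0801, 0.0772]], 'white': [[-0.0455, 0.0007]], 'black': [[-0.1263, -0.0112]]}
```

View pics/c.png

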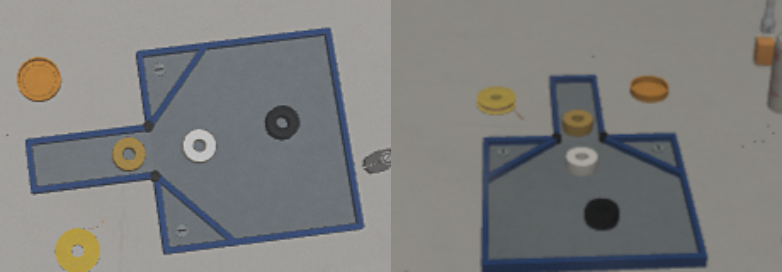

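Brass is in the slot at x = 22 mm, and white is at (-45,0), in line with the gate. I'll push white in, then bring black up.

```bash
python3 - <<'E'
from h import *
push([-.0455,.0005],[.022,0],.0153)
push([-.1263,-.0112],[-.045,0],.0153)
look("d")
E
```

```text
t 21.78 hit False tcp [-0.0017  0.0003] 0.0152 [ 0.3 -0.4  0.6]
t 25.1 hit False tcp [-0.0685 -0.0032] 0.0152 [-0.7 -0.3  0.8]
27.1 {'brass': [[0.0958, -0.0816], [0.0527, -0.0012], [0.0801, 0.0772]], 'white': [[0.0214, 0.0001]], 'black': [[-0.044, 0.0004]]}
```

View pics/d.png

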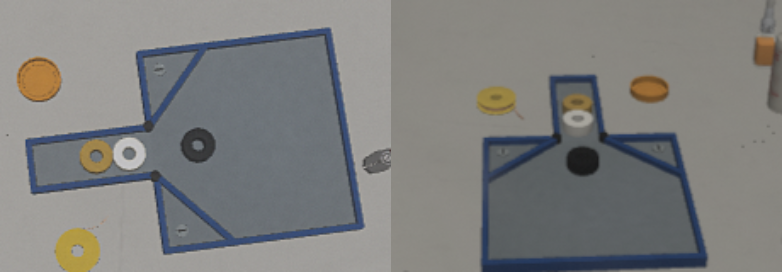

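Brass is at 53 mm, white at 21 mm, and black is waiting at (-44,0). Now the final push.

```bash
python3 - <<'E'
from h import *
push([-.044,.0002],[.023,0],.0153)
look("e")
E
```

```text
t 30.27 hit False tcp [-0.0006  0.0002] 0.0152 [-0.8  0.3  0.6]
32.4167 {'brass': [[0.0958, -0.0815], [0.0851, -0.0047], [0.0801, 0.0772]], 'white': [[0.0542, -0.0008]], 'black': [[0.0231, 0.0006]]}
```

View pics/e.png

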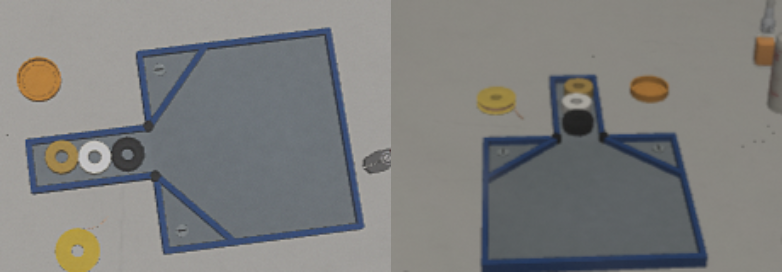

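All three rings lie flat in the slot in order, at x = 85, 54 and 23 mm. The spool, lid and cutters haven't moved.

```bash
python3 -c "
from cell import *
print(close_job())"
```

```text
the job is handed in; nothing more can be done
None
```

The job is handed in at about 32 s: the last picture shows brass, white and black flat in the slot in that order, at x = 85, 54 and 23 mm, with the spool, lid and cutters where they were; no verdict came back.

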